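# Find the tired spring clip

### The job

Working from the robot's left to its right, draw each of the three cards in the kit tray about a centimetre out of its clip block by its tab, feel how hard the spring holds it, and gently push it fully home again, with the block staying in its pocket. Then lift the one block whose spring holds its card clearly more weakly than the others, by its housing and with its card in it, into the empty repair tray and set it down upright, leaving the other two in their pockets. Do not pull a card right out, wrench or ram it in its slot, drop a block or disturb the other parts.

Things in the scene. Friction and masses are not known exactly. Their poses are not given: they have to be found in the camera images.
- tray: Kit tray 218 x 288 mm, fixed but placed and turned anew each time; floor 4 mm thick, outer rim 14 mm high (30 mm at the back). Origin: centre of its underside. Its x points away from the robot (x = 0 tray centre), its y to the robot's left. The three clip blocks stand in a row in pockets at tray x = +15 mm, y = +82, 0, -82 mm; pocket walls 10 mm above the tray floor, 1.5 mm play all round.
- pocket_left (a point): Where the middle of the left (+y) clip block belongs in the tray: 24 mm above the table, 20 mm above the tray floor; axes as the tray's.
- pocket_middle (a point): Where the middle of the middle clip block belongs in the tray: 24 mm above the table, 20 mm above the tray floor; axes as the tray's.
- pocket_right (a point): Where the middle of the right (-y) clip block belongs in the tray: 24 mm above the table, 20 mm above the tray floor; axes as the tray's.
- clip_left_mid (a point): Middle of the left clip block, 20 mm above its underside: loose plastic housing 62 mm long (x), 44 wide (y), 40 high, about 160 g. Its mouth in the -x face, 31 mm from here, takes a card lying flat in a slot (floor 11.5 mm above the underside, 1.5 mm play each side), pressed down by a hidden spring. Its x points away from the mouth, along tray x in the pocket. Lift it by its two long sides, above the pocket walls.
- clip_middle_mid (a point): Middle of the middle clip block, the same in looks, size and axes as the left one. One of the three (a different one each time) has a tired spring: sliding its card takes less than half the force of the other two, about 3 N against 8 N when moving (a little less when stopped), all three scaled together by up to a quarter with the friction of the day.
- clip_right_mid (a point): Middle of the right clip block, the same in looks, size and axes as the left one. When a card is pulled or pushed its block first shifts up to 3 mm in its pocket, against the wall. Pressing a tab up or down while sliding adds drag. A firm stop inside ends the card's way in; a tab pushed against it with more than about 25 N jams and strains the block.
- card_left_tab (a point): Middle of the left card's upright finger tab, 16 mm long (x), 14 wide (y), 37 tall: pinch it across y, slide along block x. It stands on a 3 mm thick card, this point 21.5 mm above the underside, that runs from 8 mm in front of it to 84 mm behind (+x): 14 mm wide beside the tab, 26 mm wide from 18 mm behind it on. 30 g.
- card_middle_tab (a point): Middle of the middle card's tab; the card is the same as the left one. It starts 61 mm in front (-x) of its block's middle and 13 mm above it, 1 mm short of the stop; fully home it is 60 mm in front. Drawn more than about 24 mm from home the card comes out of the spring.
- card_right_tab (a point): Middle of the right card's tab; the card is the same as the left one.
- repair: Repair tray: empty open grey tray, 210 mm (x) by 160 mm (y), rim 25 mm high, walls 4 mm, inner floor 4 mm above the table; fixed but placed and turned anew each time. Origin: centre of its underside.
- motor: Bystander: small steel motor, 24 mm across, lying in the tray's back strip. Origin under its middle. Leave alone.
- switch: Bystander: flat switch part 30 x 70 mm in the tray's back strip. Origin under its middle. Leave alone.
- cells: Bystander: battery holder 66 x 36 mm with two AA cells. Origin under its middle. Leave alone.
- fan: Bystander: three-bladed fan wheel with a rim, 106 mm across. Origin under its middle. Leave alone.
- strip: Bystander: flat connector bar 85 x 20 x 8 mm. Origin under its middle. Leave alone.
Mind the look-alikes: they are no part of the job. What is shaped like the part that bears clip_right_mid but green, orange or red is not meant.

How it is judged:
By the outcome, as a careful person would: the job done as asked, in the order asked, and still so for the second after the job is handed in, with the robot touching nothing.
It also fails if it takes over 72 s, if anything falls off the work surface, if the arm or the gripper's body presses on something with over 40 N, if the wrist force passes 120 N, or if a joint passes its speed limit or range.

### The arm

A 7-joint arm with a two-finger parallel gripper is mounted at the origin on the work surface. World frame = base frame: x ahead of the robot, y to its left, z up, the work surface at z = 0. Lengths are in m, angles in rad, forces in N, time in s.
With the tool pointing down it reaches from about 0.425 to 0.825 m from the base axis. Payload 3.6 kg.
Tool frame: the origin (TCP) lies at the very end of the fingers, on their centre line; the grasp point (between the pads) lies 19 mm behind it; z points along the fingers, y is the line along which they close (so a half turn about z gives the same grasp; the last joint's range is limited). The gripper opens to 85 mm and grips with 20 to 120 N. Pads are 22 mm wide; open, the fingers measure 114 mm over their backs; the gripper's body (76 mm by 85 mm) begins 54 mm behind the grasp point. The pads swing forward as they close: fully open they stand 13 mm farther back than shut.
Start: joints at [1.153, 0.615, -0.013, 1.423, 0.008, 1.103, -0.04], TCP at [0.248, -0.601, 0.231] pointing down, gripper open.
Joint ranges: [-3.12, 3.12], [-0.3, 2.06], [-1.34, 1.32], [0.26, 2.42], [-1.36, 4.5], [0.01, 1.98], [-2.84, 2.84]. Speed limits (rad/s): [2.79, 2.79, 3.14, 3.14, 3.14, 3.14, 3.14].

### API

Orientations are given as a unit quaternion [x, y, z, w].
In Python, from workcell import env gives the robot as it stands. The module is installed in compiled form; this text tells all that it offers.
- The arm moves only by the shell command python3 -m jog 'ROWS' [FORCE]. ROWS is a JSON object of lists of equal length, an entry for each row: "rot": the turn, a rotation vector about the tool's x, y, z in rad, a list of three; "travel": the shift along the tool's x, y, z in cm, a list of three; "fingers": the opening in per cent of the stroke, from 0 (shut) to 100 (fully open). A call has 1 to 12 rows; each row is the pose to reach, as a shift and turn from the pose commanded when the call began, along the tool's axes at that moment; what a row does not reach only later rows make up. A row lasts 1/8 s, in which the tool goes at most 62.5 mm and 10.7 degrees, less where a joint would pass 70% of its speed; a pose out of reach is approached as far as the arm can. A call with a gripper value outside its range is refused whole. The fingers move at their own pace and stop on an object; FORCE is the grip in N (left out, the last holds). Time passes only in rows, so rows that repeat a pose let the fingers close. It gives the time, the measured TCP pose, the force, the opening and the grip force at its end, in the units of the state.
- env.get_obs(): the state, without advancing time (a new reading comes with each control period).
- env.grab_frame(name): name is "side" or "top"; returns the picture (420x560x3 uint8, blue, green, red); there is no depth.
- env.camera_info(name): a dict with "fx", "fy", "cx", "cy" (pixels), "k1" (the pictures are not rectified: a ray, as slopes to the right and down, at radius r is drawn at 1 + k1 r^2 times it, then the intrinsics apply), "view" (4x4, takes a point from world to camera coordinates). Camera axes: x right, y down, z forward; pixel columns grow to the right and rows downward; lengths in m; the calibration is good to about 2 mm. A picture is of the moment at which its call begins. camera_info takes no time and is no camera call.
- env.job_done(): hands the job in; it is judged then, once.
The state is a dict: "t": time; "joints": joint angles; "joint_velocities": joint speeds; "tau": joint torques, N m; "tcp_pos": TCP position; "orientation": TCP orientation; "contact_force": force on the tool from outside, world axes, zero at the start; "ft_torque": the same for the moment, N m; "width": finger opening in m; "grip_force": force on a finger pad.
Only numpy, scipy, OpenCV 4.12 (cv2) and the standard library are available. Lean on these libraries where they do the work, as an engineer would, in place of code of your own. Each camera call takes 0.05 s, during which the arm holds its last target. There are 200 camera calls.

## Working session

There is one attempt and no reset: what is moved stays moved. The work goes in short steps, Python scripts to look and compute and a shell command to move; the robot and the scene stay as the last step left them, time stands still between calls to the robot, and variables do not carry over. Pictures are saved under pics/ and viewed, at most 10 in all, crops included, and the job is handed in when it is done.

```bash
mkdir -p pics; python3 - <<'E'
from workcell import env
import cv2
for n in("top","side"):
    cv2.imwrite(f"pics/{n}0.png",env.grab_frame(n)); print(n,env.camera_info(n))
o=env.get_obs(); print({k:o[k] for k in("t","tcp_pos","orientation","contact_force","width")})
E
```

```text
top {'fx': 417.09428799658986, 'fy': 417.09428799658986, 'cx': 278.11795768698585, 'cy': 209.15817671280428, 'k1': 0.03172891648145371, 'view': array([[ 0.01277233, -0.9999014 , -0.00583583, -0.11391856],
       [-0.99486487, -0.01212153, -0.10048366,  0.57263412],
       [ 0.10040301,  0.00708927, -0.99492159,  0.9205749 ],
       [ 0.        ,  0.        ,  0.        ,  1.        ]])}
side {'fx': 507.927863177536, 'fy': 507.927863177536, 'cx': 281.12632212305675, 'cy': 202.6428364681751, 'k1': -0.052818831206899064, 'view': array([[-0.98168039, -0.18954084, -0.01943934,  0.5054552 ],
       [-0.11813744,  0.6855416 , -0.71838448,  0.16960906],
       [ 0.14948967, -0.70292744, -0.69537461,  1.15512772],
       [ 0.        ,  0.        ,  0.        ,  1.        ]])}
{'t': 0.1, 'tcp_pos': array([ 0.24796685, -0.60008117,  0.23023628]), 'orientation': array([ 9.80862514e-01,  1.94698071e-01, -2.20273283e-04, -1.15774697e-03]), 'contact_force': array([ 0.11534799, -1.01224922,  0.65908336]), 'width': 0.08538223185691324}
```

View pics/top0.png

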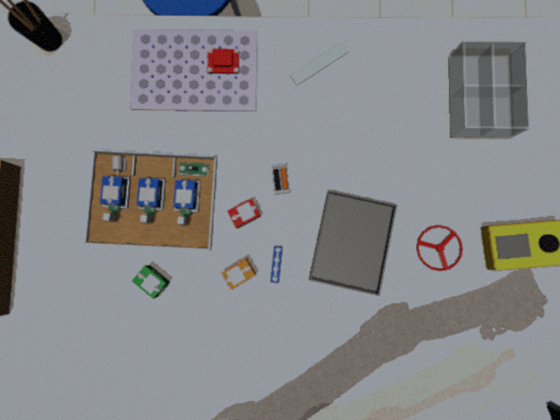

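View pics/side0.png

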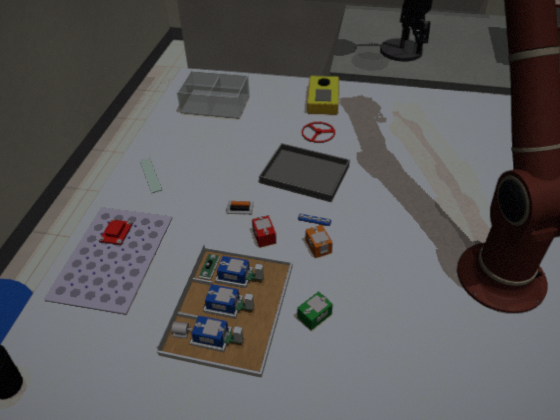

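```bash
python3 - <<'E'
import cv2
def crop(s,d,x0,y0,x1,y1,k):
    c=cv2.resize(cv2.imread(s)[y0:y1,x0:x1],None,fx=k,fy=k,interpolation=cv2.INTER_CUBIC)
    for x in range(x0-x0%-10,x1,10):
        cv2.line(c,((x-x0)*k,0),((x-x0)*k,4 if x%50 else 12),(0,0,255),1)
        if x%20==0: cv2.putText(c,str(x),((x-x0)*k-10,20),0,.35,(0,0,255),1)
    for y in range(y0-y0%-10,y1,10):
        cv2.line(c,(0,(y-y0)*k),(6,(y-y0)*k),(0,0,255),1)
        cv2.putText(c,str(y),(8,(y-y0)*k+4),0,.35,(0,0,255),1)
    cv2.imwrite(d,c)
crop("pics/top0.png","pics/top0c.png",80,145,225,255,5)
crop("pics/side0.png","pics/side0c.png",155,240,300,375,4)
E
```

```text
(no output)
```

View pics/top0c.png

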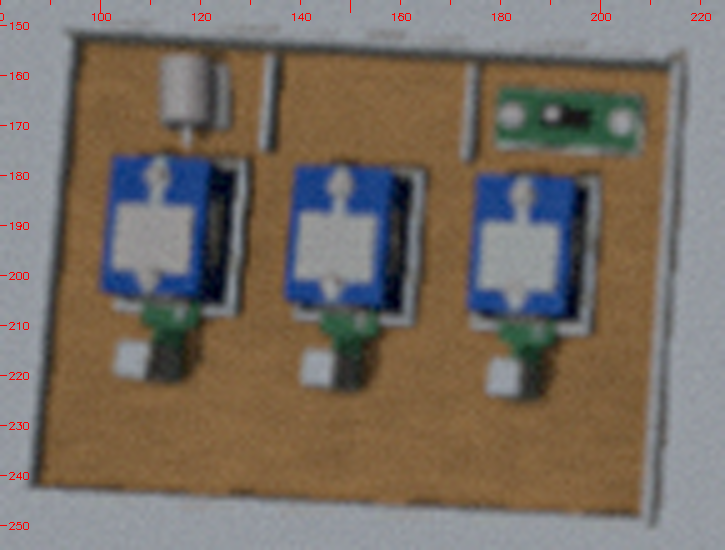

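View pics/side0c.png

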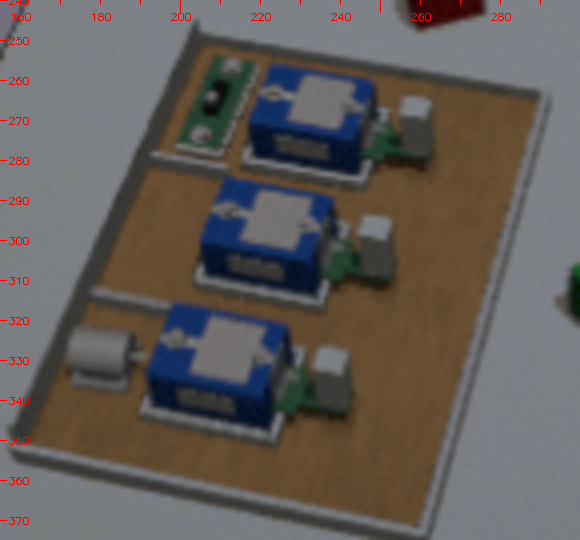

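```bash
cat > h.py <<'E'
from workcell import env
import numpy as np
from scipy.optimize import least_squares
CI={n:env.camera_info(n) for n in("top","side")}
def proj(n,P):
    c=CI[n];P=np.atleast_2d(P);q=P@c["view"][:3,:3].T+c["view"][:3,3]
    s=q[:,:2]/q[:,2:];s=s*(1+c["k1"]*(s**2).sum(1,keepdims=True))
    return s*[c["fx"],c["fy"]]+[c["cx"],c["cy"]]
def place(p,L):
    c,s=np.cos(p[2]),np.sin(p[2]);L=np.atleast_2d(L).astype(float)
    return np.c_[p[0]+c*L[:,0]-s*L[:,1],p[1]+s*L[:,0]+c*L[:,1],L[:,2]]
def fit(obs,p0):  # obs: list (cam,local pts,pix)
    r=lambda p:np.concatenate([(proj(n,place(p,L))-X).ravel() for n,L,X in obs])
    return least_squares(r,p0,loss="soft_l1"),r
def unc(pts,k,o): return (np.array(pts,float)+.5)/k-.5+o
E
cat > f.py <<'E'
from h import *
T=lambda p:unc(p,5,[80,145]); S=lambda p:unc(p,4,[155,240])
tabs=[(.015-.061,y,.0555) for y in(.082,0,-.082)]
blk=lambda y:[(.015+a,y+b,.044) for a,b in((.031,.022),(.031,-.022),(-.031,-.022),(-.031,.022))]
tt=T([(134,361),(319,370),(503,378)]); ts=S([(333,353),(376,222),(416,103)])
bt=[T([(113,157),(211,159),(200,301),(101,293)]),T([(295,167),(392,170),(384,308),(287,302)]),T([(476,175),(576,178),(568,316),(469,311)])]
bs=[S([(150,363),(170,305),(289,322),(283,375)]),S([(203,235),(222,180),(332,195),(324,246)]),S([(250,115),(262,65),(373,81),(369,125)])]
rim=[(.109,.144,.03),(.109,-.144,.03),(-.109,-.144,.014),(-.109,.144,.014)]
rt=T([(75,33),(683,55),(652,522),(35,487)])
ys=(.082,0,-.082)
ot=[("top",tabs,tt),("top",rim,rt)]+[("top",blk(y),b) for y,b in zip(ys,bt)]
os_=[("side",tabs,ts)]+[("side",blk(y),b) for y,b in zip(ys,bs)]
for nm,o in(("all",ot+os_),("top",ot),("side",os_)):
    s,r=fit(o,[.6,.2,0]);print(nm,s.x.round(4),np.abs(r(s.x)).mean().round(2))
    if nm=="all": print(r(s.x).reshape(-1,2).round(1).tolist())
for i,y in enumerate(ys):
    for nm,o in(("tab",[("top",[(0,0,.0555)],tt[i:i+1]),("side",[(0,0,.0555)],ts[i:i+1])]),("blk",[("top",np.array(blk(y))-[.015,y,0],bt[i]),("side",np.array(blk(y))-[.015,y,0],bs[i])])):
        s,r=fit(o,[.6,.2,0]);print(i,nm,s.x.round(4))
R=[(a*.105,b*.08,.025) for a,b in((1,1),(1,-1),(-1,-1),(-1,1))]
s,r=fit([("top",R,np.array([(329,191),(396,205),(379,294),(310,279)],float))],[.5,-.1,-.1]);print("repair",s.x,r(s.x).round(1))
E
python3 f.py
```

```text
all [ 0.5928  0.1869 -0.0323] 0.95
[[0.1, 0.1], [0.5, -0.0], [0.9, 0.0], [-4.9, -1.8], [-0.9, -0.5], [0.6, 1.2], [-2.3, 2.7], [0.1, 0.2], [0.2, 0.7], [0.1, -0.4], [0.1, 0.3], [0.3, -0.2], [0.5, 0.1], [0.1, -0.2], [-0.2, 0.2], [0.6, -0.1], [0.1, 0.1], [-0.1, -0.1], [0.1, -0.0], [-0.1, 0.3], [0.1, -0.1], [-0.1, -0.2], [-0.7, 1.7], [1.5, -1.9], [0.3, -0.7], [-4.6, 4.5], [-0.8, 0.7], [0.9, -1.9], [0.7, -0.8], [-3.1, 3.1], [-0.7, 0.9], [2.2, -1.4], [0.6, -1.1], [-3.7, 3.0]]
top [ 0.593   0.187  -0.0363] 0.55
side [ 0.5926  0.1866 -0.0219] 1.43
0 tab [0.5496 0.2701 0.    ]
0 blk [ 0.6105  0.2683 -0.0083]
1 tab [0.5468 0.1891 0.    ]
1 blk [0.6075 0.1866 0.0016]
2 tab [0.544  0.1079 0.    ]
2 blk [6.050e-01 1.047e-01 6.000e-04]
repair [ 0.50266772 -0.27808697 -0.20714479] [-0.6 -1.9  1.3 -0.8  0.4  1.7 -0.9  0.6]
```

```bash
cat > g.py <<'E'
import sys
from h import *
from scipy.spatial.transform import Rotation as R
# usage: g.py x y z yaw | g.py t lx ly z [dyaw] (tray coords)
TR=np.array([.5928,.1869,-.0345])
def go(x,y,z,yaw):
    o=env.get_obs();r=R.from_quat(o["orientation"])
    tgt=R.from_euler("z",yaw)*R.from_euler("x",np.pi)
    print("t %.2f pos %s F %s w %.4f g %.1f"%(o["t"],o["tcp_pos"].round(4),o["contact_force"].round(1),o["width"],o["grip_force"]),
      "travel",(r.inv().apply(np.array([x,y,z])-o["tcp_pos"])*100).round(2),"rot",(r.inv()*tgt).as_rotvec().round(3))
a=[float(v) for v in sys.argv[2 if sys.argv[1]=="t" else 1:]]
if sys.argv[1]=="t":
    p=place(TR,a[:3])[0];print("target",p.round(4));go(*p,TR[2])
else: go(*a)
E
python3 g.py .58 -.1 .2 -.0345; python3 g.py t -.046 .082 .12
```

```text
t 0.10 pos [ 0.248  -0.6001  0.2302] F [ 0.1 -1.   0.7] w 0.0854 g 0.0 travel [ 49.79 -33.53   3.1 ] rot [-0.002  0.     0.426]
target [0.5497 0.2704 0.12  ]
t 0.10 pos [ 0.248  -0.6001  0.2302] F [ 0.1 -1.   0.7] w 0.0854 g 0.0 travel [ 61.13 -68.9   11.19] rot [-0.002  0.     0.426]
```

```bash
python3 -m jog '{"travel":[[49.8,-33.5,3],[49.8,-33.5,3],[49.8,-33.5,3],[49.8,-33.5,3],[49.8,-33.5,3],[49.8,-33.5,3],[49.8,-33.5,3],[49.8,-33.5,3],[49.8,-33.5,3],[49.8,-33.5,3]],"rot":[[0,0,0],[0,0,0.1],[0,0,0.2],[0,0,0.3],[0,0,0.426],[0,0,0.426],[0,0,0.426],[0,0,0.426],[0,0,0.426],[0,0,0.426]],"fingers":[50,50,50,50,50,50,50,50,50,50]}' 20; python3 g.py t -.046 .082 .12
```

```text
t: 1.35
tcp_pos: [0.5818, -0.0965, 0.2006]
orientation: [1.0, -0.015, -0.0, -0.001]
contact_force: [-0.5, -0.2, 0.7]
width: 0.0425
grip_force: 0.0
target [0.5497 0.2704 0.12  ]
t 1.35 pos [ 0.5818 -0.0965  0.2006] F [-0.5 -0.2  0.7] w 0.0425 g 0.0 travel [ -4.29 -36.57   8.14] rot [-0.002  0.001  0.005]
```

```bash
python3 -m jog '{"travel":[[-4.3,-36.6,8.1],[-4.3,-36.6,8.1],[-4.3,-36.6,8.1],[-4.3,-36.6,8.1],[-4.3,-36.6,8.1],[-4.3,-36.6,8.1],[-4.3,-36.6,8.1],[-4.3,-36.6,8.1]],"rot":[[0,0,0.005],[0,0,0.005],[0,0,0.005],[0,0,0.005],[0,0,0.005],[0,0,0.005],[0,0,0.005],[0,0,0.005]],"fingers":[50,50,50,50,50,50,50,50]}' 20; python3 g.py t -.046 .082 .02
python3 - <<'E'
from workcell import env
import cv2
for n in("top","side"): cv2.imwrite(f"pics/{n}1.png",env.grab_frame(n))
a=cv2.imread("pics/top1.png")[145:255,60:220];b=cv2.imread("pics/side1.png")[200:375,150:330]
a=cv2.resize(a,None,fx=3,fy=3);b=cv2.resize(b,None,fx=2,fy=2)
import numpy as np
c=np.zeros((350,850,3),np.uint8);c[:330,:480]=a;c[:350,490:850]=b
cv2.imwrite("pics/c1.png",cv2.resize(c,(800,330)))
E
```

```text
t: 2.35
tcp_pos: [0.5497, 0.266, 0.1197]
orientation: [1.0, -0.019, -0.0, 0.001]
contact_force: [0.4, -1.1, 0.0]
width: 0.0427
grip_force: 0.0
target [0.5497 0.2704 0.02  ]
t 2.35 pos [0.5497 0.266  0.1197] F [ 0.4 -1.1  0. ] w 0.0427 g 0.0 travel [-0.02 -0.46  9.97] rot [ 0.001  0.001 -0.004]
```

View pics/c1.png

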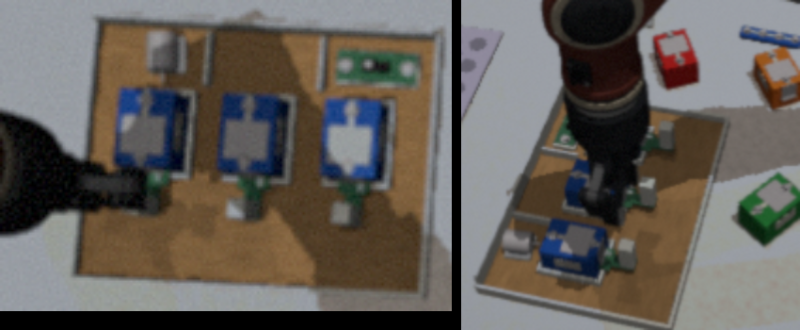

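```bash
python3 -m jog '{"travel":[[0,0,2],[0,0,3],[0,0,4],[0,0,4]],"rot":[[0,0,0],[0,0,0],[0,0,0],[0,0,0]],"fingers":[50,50,50,50]}' 20; python3 g.py t -.046 .082 .02
```

```text
t: 2.95
tcp_pos: [0.5498, 0.2656, 0.0797]
orientation: [1.0, -0.02, -0.001, 0.0]
contact_force: [-0.4, 0.7, 1.5]
width: 0.0426
grip_force: 0.0
target [0.5497 0.2704 0.02  ]
t 2.95 pos [0.5498 0.2656 0.0797] F [-0.4  0.7  1.5] w 0.0426 g 0.0 travel [-0.02 -0.48  5.97] rot [ 0.001  0.001 -0.005]
```

```bash
python3 -m jog '{"travel":[[0,-0.5,0],[0,-0.5,2],[0,-0.5,4],[0,-0.5,5.5],[0,-0.5,6],[0,-0.5,6],[0,-0.5,6]],"rot":[[0,0,-0.005],[0,0,-0.005],[0,0,-0.005],[0,0,-0.005],[0,0,-0.005],[0,0,-0.005],[0,0,-0.005]],"fingers":[50,50,50,50,50,50,50]}' 20; python3 g.py t -.046 .082 .02
python3 - <<'E'
from workcell import env
import cv2,numpy as np
for n in("top","side"): cv2.imwrite(f"pics/{n}2.png",env.grab_frame(n))
a=cv2.imread("pics/top2.png")[175:250,80:160];b=cv2.imread("pics/side2.png")[270:370,180:280]
c=np.hstack([cv2.resize(a,(400,375),interpolation=2),cv2.resize(b,(375,375),interpolation=2)])
cv2.imwrite("pics/c2.png",c)
E
```

```text
t: 3.82
tcp_pos: [0.5508, 0.2716, 0.0211]
orientation: [1.0, -0.017, 0.001, -0.0]
contact_force: [0.3, 0.5, 0.0]
width: 0.0427
grip_force: 0.0
target [0.5497 0.2704 0.02  ]
t 3.83 pos [0.5508 0.2716 0.0211] F [0.3 0.5 0. ] w 0.0427 g 0.0 travel [-0.12  0.12  0.11] rot [-0.001 -0.001  0.   ]
```

View pics/c2.png

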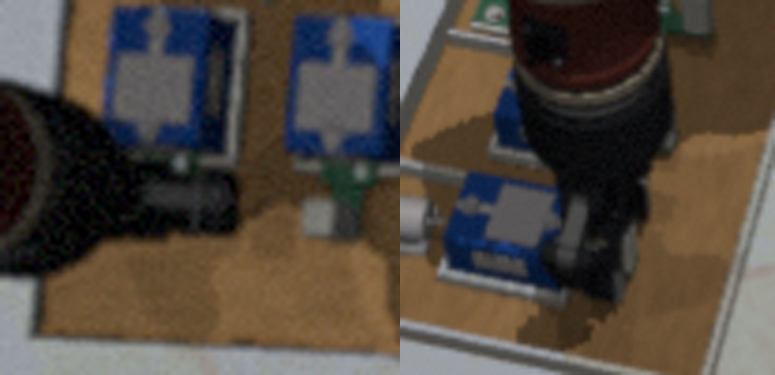

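```bash
python3 -m jog '{"travel":[[0,0,0],[0,0,0],[0,0,0],[0,0,0],[0,0,0],[0,0,0]],"rot":[[0,0,0],[0,0,0],[0,0,0],[0,0,0],[0,0,0],[0,0,0]],"fingers":[25,12,5,0,0,0]}' 40; python3 g.py t -.046 .082 .02
```

```text
t: 4.68
tcp_pos: [0.5504, 0.2716, 0.0207]
orientation: [1.0, -0.017, 0.0, -0.0]
contact_force: [-0.2, -0.6, 3.5]
width: 0.0133
grip_force: 41.0
target [0.5497 0.2704 0.02  ]
t 4.67 pos [0.5504 0.2716 0.0207] F [-0.2 -0.6  3.5] w 0.0133 g 41.0 travel [-0.07  0.12  0.07] rot [-0.001 -0.     0.   ]
```

```bash
python3 -m jog '{"travel":[[-0.1,0,-0.02],[-0.2,0,-0.02],[-0.3,0,-0.02],[-0.4,0,-0.02],[-0.5,0,-0.02],[-0.6,0,-0.02],[-0.7,0,-0.02]],"rot":[[0,0,0],[0,0,0],[0,0,0],[0,0,0],[0,0,0],[0,0,0],[0,0,0]],"fingers":[0,0,0,0,0,0,0]}' 40
```

```text
t: 5.55
tcp_pos: [0.5436, 0.2714, 0.0207]
orientation: [1.0, -0.017, 0.0, -0.0]
contact_force: [3.6, 0.1, 1.1]
width: 0.0134
grip_force: 40.6
```

```bash
python3 -m jog '{"travel":[[-0.1,0,0],[-0.2,0,0],[-0.3,0,0]],"rot":[[0,0,0],[0,0,0],[0,0,0]],"fingers":[0,0,0]}' 40;python3 -m jog '{"travel":[[-0.1,0,0],[-0.2,0,0]],"rot":[[0,0,0],[0,0,0]],"fingers":[0,0]}' 40;python3 -m jog '{"travel":[[-0.1,0,0]],"rot":[[0,0,0]],"fingers":[0]}' 40; python3 -m jog '{"travel":[[0,0,0],[0,0,0]],"rot":[[0,0,0],[0,0,0]],"fingers":[0,0]}' 40
python3 - <<'E'
from workcell import env
import cv2,numpy as np
for n in("top","side"): cv2.imwrite(f"pics/{n}3.png",env.grab_frame(n))
a=cv2.imread("pics/top3.png")[175:250,80:160];b=cv2.imread("pics/side3.png")[270:370,180:280]
c=np.hstack([cv2.resize(a,(400,375),interpolation=2),cv2.resize(b,(375,375),interpolation=2)])
cv2.imwrite("pics/c3.png",c)
E
```

```text
t: 5.92
tcp_pos: [0.5404, 0.2718, 0.0207]
orientation: [1.0, -0.017, 0.0, -0.0]
contact_force: [4.0, -0.8, 1.5]
width: 0.0133
grip_force: 40.6
t: 6.18
tcp_pos: [0.5384, 0.2719, 0.0206]
orientation: [1.0, -0.017, 0.0, -0.0]
contact_force: [4.8, -0.4, 1.2]
width: 0.0131
grip_force: 40.6
t: 6.3
tcp_pos: [0.5373, 0.2719, 0.0206]
orientation: [1.0, -0.017, 0.0, -0.0]
contact_force: [3.8, -0.5, 1.3]
width: 0.0134
grip_force: 40.6
t: 6.55
tcp_pos: [0.5372, 0.2719, 0.0206]
orientation: [1.0, -0.017, -0.0, -0.0]
contact_force: [4.1, -0.1, 2.4]
width: 0.0136
grip_force: 40.8
```

View pics/c3.png

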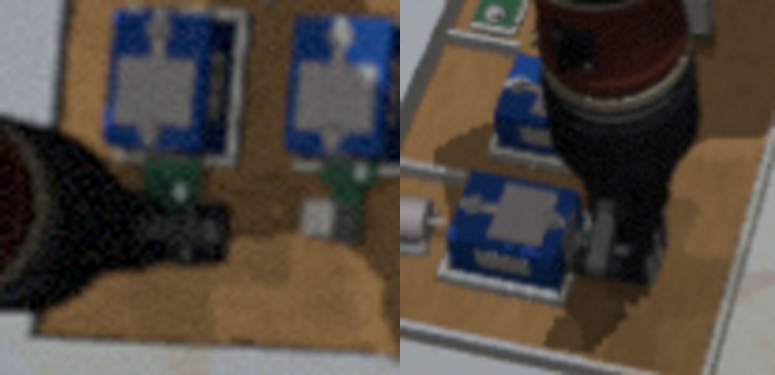

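```bash
python3 -m jog '{"travel":[[0.1,0,0],[0.2,0,0],[0.3,0,0],[0.4,0,0],[0.5,0,0],[0.6,0,0],[0.7,0,0],[0.8,0,0],[0.9,0,0],[1.0,0,0],[1.1,0,0],[1.2,0,0]],"rot":[[0,0,0],[0,0,0],[0,0,0],[0,0,0],[0,0,0],[0,0,0],[0,0,0],[0,0,0],[0,0,0],[0,0,0],[0,0,0],[0,0,0]],"fingers":[0,0,0,0,0,0,0,0,0,0,0,0]}' 25; python3 -m jog '{"travel":[[0.05,0,0],[0.1,0,0]],"rot":[[0,0,0],[0,0,0]],"fingers":[0,0]}' 25;python3 -m jog '{"travel":[[0.04,0,0]],"rot":[[0,0,0]],"fingers":[0]}' 25
```

```text
t: 8.15
tcp_pos: [0.5401, 0.2723, 0.0205]
orientation: [1.0, -0.016, -0.009, 0.001]
contact_force: [-12.0, -0.5, 16.4]
width: 0.0133
grip_force: 42.9
t: 8.4
tcp_pos: [0.5407, 0.2723, 0.0205]
orientation: [1.0, -0.016, -0.009, 0.001]
contact_force: [-11.8, -0.2, 16.0]
width: 0.0135
grip_force: 42.7
t: 8.52
tcp_pos: [0.541, 0.2723, 0.0205]
orientation: [1.0, -0.016, -0.01, 0.001]
contact_force: [-11.6, -0.9, 16.4]
width: 0.0137
grip_force: 42.7
```

```bash
python3 - <<'E'
from workcell import env
o=env.get_obs()
for k in o: print(k,o[k] if isinstance(o[k],float) else o[k].round(3))
E
```

```text
t 8.525
joints [-0.523  0.815  0.041  1.727 -0.063  0.619 -2.045]
joint_velocities [ 0.002  0.002 -0.001 -0.008 -0.001  0.008  0.003]
tau [ 3.0350e+00 -4.0379e+01  3.7160e+00 -1.3534e+01  7.5400e-01 -2.8260e+00
  3.9000e-02]
tcp_pos [0.541 0.272 0.021]
orientation [ 1.    -0.016 -0.01   0.001]
contact_force [-11.596  -0.9    16.39 ]
ft_torque [-0.058  2.07  -0.123]
grip_force 42.70743012428284
width 0.013698874741239386
```

```bash
python3 -m jog '{"travel":[[-0.3,0,0],[-0.5,0,0]],"rot":[[0,0,0],[0,0,0]],"fingers":[0,0]}' 40;python3 -m jog '{"travel":[[0,0,-0.1],[0,0,-0.1]],"rot":[[0,0,0],[0,0,0]],"fingers":[0,0]}' 40; python3 -m jog '{"travel":[[-0.2,0,0],[-0.3,0,0]],"rot":[[0,0,0],[0,0,0]],"fingers":[0,0]}' 40
python3 - <<'E'
from workcell import env
import cv2,numpy as np
for n in("top","side"): cv2.imwrite(f"pics/{n}4.png",env.grab_frame(n))
a=cv2.imread("pics/top4.png")[175:250,80:160];b=cv2.imread("pics/side4.png")[270:370,180:280]
c=np.hstack([cv2.resize(a,(400,375),interpolation=2),cv2.resize(b,(375,375),interpolation=2)])
cv2.imwrite("pics/c4.png",c)
E
```

```text
t: 8.78
tcp_pos: [0.5409, 0.2723, 0.0203]
orientation: [1.0, -0.016, -0.004, 0.0]
contact_force: [-0.7, -0.1, 5.3]
width: 0.0137
grip_force: 41.3
t: 9.02
tcp_pos: [0.5414, 0.2721, 0.0204]
orientation: [1.0, -0.016, -0.004, 0.001]
contact_force: [-4.7, 1.7, 2.4]
width: 0.0136
grip_force: 41.0
t: 9.28
tcp_pos: [0.5416, 0.2711, 0.0206]
orientation: [1.0, -0.017, -0.001, 0.001]
contact_force: [-0.2, 0.3, -2.6]
width: 0.0137
grip_force: 40.3
```

View pics/c4.png

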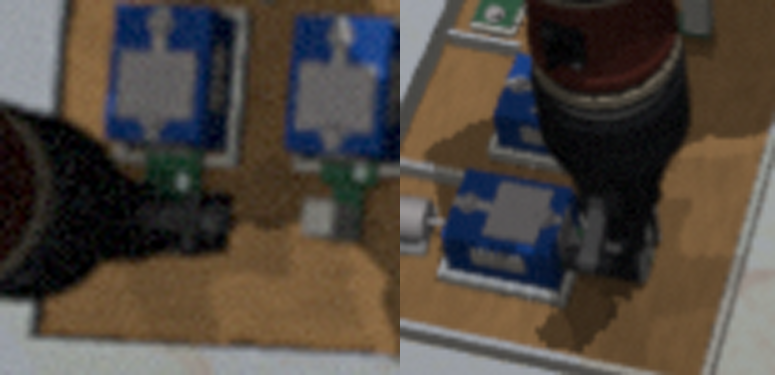

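```bash
python3 -m jog '{"travel":[[0.1,0,0],[0.2,0,0],[0.3,0,0]],"rot":[[0,0,0],[0,0,0],[0,0,0]],"fingers":[0,0,0]}' 40;python3 -m jog '{"travel":[[0.1,0,0],[0.2,0,0]],"rot":[[0,0,0],[0,0,0]],"fingers":[0,0]}' 40; python3 -m jog '{"travel":[[0.1,0,-0.05],[0.1,0,-0.1]],"rot":[[0,0,0],[0,0,0]],"fingers":[0,0]}' 40
```

```text
t: 9.75
tcp_pos: [0.5455, 0.2709, 0.0214]
orientation: [1.0, -0.017, -0.0, 0.0]
contact_force: [-2.0, -0.4, -2.5]
width: 0.0135
grip_force: 40.2
t: 10.0
tcp_pos: [0.5477, 0.2711, 0.0215]
orientation: [1.0, -0.017, -0.0, 0.0]
contact_force: [-1.9, -1.0, -2.1]
width: 0.0136
grip_force: 40.2
t: 10.25
tcp_pos: [0.5488, 0.2713, 0.0226]
orientation: [1.0, -0.017, 0.0, 0.0]
contact_force: [-2.3, -1.2, -2.4]
width: 0.0134
grip_force: 40.2
```

```bash
python3 -m jog '{"travel":[[0,0,0.1],[0.1,0,0.1]],"rot":[[0,0,0],[0,0,0]],"fingers":[0,0]}' 40;python3 -m jog '{"travel":[[0.05,0,0],[0.1,0,0]],"rot":[[0,0,0],[0,0,0]],"fingers":[0,0]}' 40; python3 -m jog '{"travel":[[0.05,0,0]],"rot":[[0,0,0]],"fingers":[0]}' 40;python3 -m jog '{"travel":[[0.05,0,0]],"rot":[[0,0,0]],"fingers":[0]}' 40
```

```text
t: 10.5
tcp_pos: [0.5495, 0.2714, 0.0215]
orientation: [1.0, -0.017, -0.0, 0.0]
contact_force: [-2.0, -0.2, -2.7]
width: 0.0129
grip_force: 40.2
t: 10.75
tcp_pos: [0.5507, 0.2715, 0.0216]
orientation: [1.0, -0.017, 0.0, -0.0]
contact_force: [-2.8, 0.6, -3.2]
width: 0.0138
grip_force: 40.2
t: 10.88
tcp_pos: [0.5512, 0.2714, 0.0216]
orientation: [1.0, -0.017, -0.0, -0.0]
contact_force: [-2.6, 0.7, -2.1]
width: 0.0131
grip_force: 40.2
t: 11.0
tcp_pos: [0.5517, 0.2714, 0.0216]
orientation: [1.0, -0.017, 0.0, -0.0]
contact_force: [-2.7, 0.2, -2.5]
width: 0.0137
grip_force: 40.2
```

```bash
python3 -m jog '{"travel":[[0,0,0.03],[0.05,0,0.06]],"rot":[[0,0,0],[0,0,0]],"fingers":[0,0]}' 40;python3 -m jog '{"travel":[[0.05,0,0]],"rot":[[0,0,0]],"fingers":[0]}' 40; python3 -m jog '{"travel":[[0.04,0,0]],"rot":[[0,0,0]],"fingers":[0]}' 40;python3 -m jog '{"travel":[[0.04,0,0]],"rot":[[0,0,0]],"fingers":[0]}' 40
```

```text
t: 11.25
tcp_pos: [0.5522, 0.2714, 0.021]
orientation: [1.0, -0.017, 0.0, -0.0]
contact_force: [-2.0, 0.3, -2.8]
width: 0.0135
grip_force: 40.2
t: 11.38
tcp_pos: [0.5527, 0.2714, 0.021]
orientation: [1.0, -0.017, 0.0, -0.0]
contact_force: [-3.5, -0.6, -3.6]
width: 0.0135
grip_force: 40.3
t: 11.5
tcp_pos: [0.5527, 0.2713, 0.0209]
orientation: [1.0, -0.017, -0.0, -0.0]
contact_force: [-3.6, 0.4, -1.7]
width: 0.0132
grip_force: 40.3
t: 11.62
tcp_pos: [0.5527, 0.2713, 0.0209]
orientation: [1.0, -0.017, -0.001, 0.0]
contact_force: [-4.7, 0.5, -1.7]
width: 0.0132
grip_force: 40.3
```

```bash
python3 -m jog '{"travel":[[0.05,0,0],[0.1,0,0]],"rot":[[0,0,0],[0,0,0]],"fingers":[0,0]}' 40;python3 -m jog '{"travel":[[0.05,0,0],[0.1,0,0]],"rot":[[0,0,0],[0,0,0]],"fingers":[0,0]}' 40;python3 -m jog '{"travel":[[0.05,0,0],[0.1,0,0],[0.1,0,0]],"rot":[[0,0,0],[0,0,0],[0,0,0]],"fingers":[0,0,0]}' 40
```

```text
t: 11.88
tcp_pos: [0.5527, 0.2713, 0.0207]
orientation: [1.0, -0.017, -0.002, 0.0]
contact_force: [-6.2, 0.5, -0.3]
width: 0.0135
grip_force: 40.5
t: 12.12
tcp_pos: [0.5527, 0.2713, 0.0206]
orientation: [1.0, -0.017, -0.003, 0.0]
contact_force: [-8.3, 0.2, 0.6]
width: 0.0134
grip_force: 40.7
t: 12.5
tcp_pos: [0.5527, 0.2713, 0.0206]
orientation: [1.0, -0.017, -0.004, 0.001]
contact_force: [-9.1, 0.0, 1.1]
width: 0.0131
grip_force: 40.8
```

```bash
python3 -m jog '{"travel":[[-0.2,0,0],[-0.4,0,0]],"rot":[[0,0,0],[0,0,0]],"fingers":[0,0]}' 40;python3 -m jog '{"travel":[[0,0,0],[0,0,0],[0,0,0],[0,0,-3],[0,0,-7],[0,0,-7]],"rot":[[0,0,0],[0,0,0],[0,0,0],[0,0,0],[0,0,0],[0,0,0]],"fingers":[20,40,50,50,50,50]}' 40; python3 g.py t -.046 0 .09
```

```text
t: 12.75
tcp_pos: [0.5528, 0.2713, 0.0208]
orientation: [1.0, -0.017, 0.0, -0.0]
contact_force: [-1.3, 1.0, -3.0]
width: 0.0134
grip_force: 40.1
t: 13.5
tcp_pos: [0.5557, 0.2724, 0.0948]
orientation: [1.0, -0.017, 0.004, -0.002]
contact_force: [0.3, -0.2, -0.0]
width: 0.0429
grip_force: 0.0
target [0.5468 0.1885 0.09  ]
t 13.50 pos [0.5557 0.2724 0.0948] F [ 0.3 -0.2 -0. ] w 0.0429 g 0.0 travel [-0.6   8.42  0.44] rot [-0.004 -0.008 -0.   ]
```

```bash
python3 -m jog '{"travel":[[-0.7,5,0],[-0.7,8.3,0],[-0.7,8.3,0],[-0.7,8.3,0]],"rot":[[0,0,0],[0,0,0],[0,0,0],[0,0,0]],"fingers":[50,50,50,50]}' 40; python3 g.py t -.046 .0005 .021
```

```text
t: 14.0
tcp_pos: [0.5427, 0.1897, 0.0907]
orientation: [1.0, -0.017, 0.0, -0.001]
contact_force: [0.0, 1.4, -0.6]
width: 0.0427
grip_force: 0.0
target [0.5468 0.189  0.021 ]
t 14.00 pos [0.5427 0.1897 0.0907] F [ 0.   1.4 -0.6] w 0.0427 g 0.0 travel [0.42 0.06 6.97] rot [-0.001  0.     0.001]
```

```bash
python3 -m jog '{"travel":[[0.4,0,0],[0.4,0.05,3],[0.4,0.05,5.5],[0.4,0.05,7],[0.4,0.05,7],[0.4,0.05,7]],"rot":[[0,0,0],[0,0,0],[0,0,0],[0,0,0],[0,0,0],[0,0,0]],"fingers":[50,50,50,50,50,50]}' 40; python3 g.py t -.046 .0005 .021
```

```text
t: 14.75
tcp_pos: [0.5474, 0.1884, 0.0217]
orientation: [1.0, -0.017, 0.001, -0.0]
contact_force: [0.4, -0.2, -0.5]
width: 0.0428
grip_force: 0.0
target [0.5468 0.189  0.021 ]
t 14.75 pos [0.5474 0.1884 0.0217] F [ 0.4 -0.2 -0.5] w 0.0428 g 0.0 travel [-0.05 -0.05  0.07] rot [-0.001 -0.002  0.001]
```

```bash
python3 -m jog '{"travel":[[0,0,0],[0,0,0],[0,0,0],[0,0,0],[0,0,0]],"rot":[[0,0,0],[0,0,0],[0,0,0],[0,0,0],[0,0,0]],"fingers":[25,12,5,0,0]}' 40; python3 -m jog '{"travel":[[-0.1,0,-0.02],[-0.2,0,-0.02],[-0.3,0,-0.02],[-0.4,0,-0.02],[-0.5,0,-0.02]],"rot":[[0,0,0],[0,0,0],[0,0,0],[0,0,0],[0,0,0]],"fingers":[0,0,0,0,0]}' 40;python3 -m jog '{"travel":[[-0.1,0,0],[-0.2,0,0]],"rot":[[0,0,0],[0,0,0]],"fingers":[0,0]}' 40
```

```text
t: 15.38
tcp_pos: [0.5472, 0.1885, 0.0218]
orientation: [1.0, -0.017, 0.001, -0.001]
contact_force: [0.1, 0.6, 5.6]
width: 0.0136
grip_force: 39.5
t: 16.0
tcp_pos: [0.5449, 0.1882, 0.0217]
orientation: [1.0, -0.017, 0.004, -0.001]
contact_force: [6.8, 0.9, -0.8]
width: 0.0132
grip_force: 38.9
t: 16.25
tcp_pos: [0.5435, 0.188, 0.0216]
orientation: [1.0, -0.018, 0.004, -0.001]
contact_force: [7.8, -0.3, -0.2]
width: 0.0134
grip_force: 38.9
```

```bash
python3 -m jog '{"travel":[[-0.1,0,0],[-0.2,0,0],[-0.3,0,0],[-0.4,0,0]],"rot":[[0,0,0],[0,0,0],[0,0,0],[0,0,0]],"fingers":[0,0,0,0]}' 40;python3 -m jog '{"travel":[[-0.1,0,0],[-0.2,0,0],[-0.3,0,0]],"rot":[[0,0,0],[0,0,0],[0,0,0]],"fingers":[0,0,0]}' 40
```

```text
t: 16.75
tcp_pos: [0.5395, 0.1878, 0.0216]
orientation: [1.0, -0.018, 0.004, -0.0]
contact_force: [8.0, 0.4, -0.7]
width: 0.0136
grip_force: 38.9
t: 17.12
tcp_pos: [0.5365, 0.1878, 0.0216]
orientation: [1.0, -0.018, 0.004, -0.0]
contact_force: [7.7, 0.9, -0.0]
width: 0.0136
grip_force: 38.9
```

```bash
python3 -m jog '{"travel":[[-0.1,0,0],[-0.2,0,0],[-0.25,0,0]],"rot":[[0,0,0],[0,0,0],[0,0,0]],"fingers":[0,0,0]}' 40;python3 -m jog '{"travel":[[0.1,0,-0.03],[0.2,0,-0.06],[0.3,0,-0.1],[0.4,0,-0.12],[0.5,0,-0.14],[0.6,0,-0.16]],"rot":[[0,0,0],[0,0,0],[0,0,0],[0,0,0],[0,0,0],[0,0,0]],"fingers":[0,0,0,0,0,0]}' 40;
```

```text
t: 17.5
tcp_pos: [0.534, 0.1878, 0.0216]
orientation: [1.0, -0.018, 0.004, -0.0]
contact_force: [7.4, -0.4, 0.2]
width: 0.0135
grip_force: 38.9
t: 18.25
tcp_pos: [0.5341, 0.1878, 0.0223]
orientation: [1.0, -0.017, -0.002, 0.001]
contact_force: [0.2, -0.1, 0.1]
width: 0.0132
grip_force: 39.0
```

```bash
python3 -m jog '{"travel":[[0.1,0,-0.02],[0.2,0,-0.05],[0.3,0,-0.08]],"rot":[[0,0,0],[0,0,0],[0,0,0]],"fingers":[0,0,0]}' 40;python3 -m jog '{"travel":[[0.1,0,-0.03],[0.2,0,-0.06],[0.3,0,-0.09]],"rot":[[0,0,0],[0,0,0],[0,0,0]],"fingers":[0,0,0]}' 40;
```

```text
t: 18.62
tcp_pos: [0.5374, 0.1883, 0.023]
orientation: [1.0, -0.017, -0.002, 0.0]
contact_force: [-2.2, 0.7, -1.7]
width: 0.0135
grip_force: 39.0
t: 19.0
tcp_pos: [0.5377, 0.1883, 0.0235]
orientation: [1.0, -0.016, -0.005, 0.001]
contact_force: [-7.4, 0.2, 1.7]
width: 0.0136
grip_force: 39.3
```

```bash
python3 -m jog '{"travel":[[0.1,0,0],[0.2,0,-0.02]],"rot":[[0,0,0],[0,0,0]],"fingers":[0,0]}' 40;python3 -m jog '{"travel":[[0.1,0,-0.01],[0.2,0,-0.02]],"rot":[[0,0,0],[0,0,0]],"fingers":[0,0]}' 40;
```

```text
t: 19.25
tcp_pos: [0.5387, 0.1882, 0.0236]
orientation: [1.0, -0.016, -0.006, 0.001]
contact_force: [-7.5, -0.1, 1.7]
width: 0.0135
grip_force: 39.5
t: 19.5
tcp_pos: [0.5408, 0.1881, 0.0237]
orientation: [1.0, -0.016, -0.006, 0.001]
contact_force: [-8.0, 1.3, 0.6]
width: 0.0138
grip_force: 39.4
```

```bash
python3 -m jog '{"travel":[[0.1,0,0],[0.2,0,0],[0.3,0,0],[0.4,0,0]],"rot":[[0,0,0],[0,0,0],[0,0,0],[0,0,0]],"fingers":[0,0,0,0]}' 40;python3 -m jog '{"travel":[[0.1,0,0],[0.2,0,0],[0.25,0,0]],"rot":[[0,0,0],[0,0,0],[0,0,0]],"fingers":[0,0,0]}' 40;python3 -m jog '{"travel":[[0.05,0,0],[0.1,0,0]],"rot":[[0,0,0],[0,0,0]],"fingers":[0,0]}' 40;python3 -m jog '{"travel":[[0.05,0,0],[0.1,0,0]],"rot":[[0,0,0],[0,0,0]],"fingers":[0,0]}' 40
```

```text
t: 20.0
tcp_pos: [0.5448, 0.1878, 0.0237]
orientation: [1.0, -0.016, -0.006, 0.001]
contact_force: [-7.6, -0.3, 1.0]
width: 0.0136
grip_force: 39.4
t: 20.38
tcp_pos: [0.5471, 0.1877, 0.0236]
orientation: [1.0, -0.016, -0.006, 0.001]
contact_force: [-8.8, 1.0, 1.3]
width: 0.0137
grip_force: 39.4
t: 20.62
tcp_pos: [0.548, 0.1877, 0.0236]
orientation: [1.0, -0.016, -0.006, 0.001]
contact_force: [-8.2, 1.2, 0.3]
width: 0.0138
grip_force: 39.4
t: 20.88
tcp_pos: [0.5491, 0.1877, 0.0236]
orientation: [1.0, -0.016, -0.006, 0.001]
contact_force: [-7.8, 0.7, 1.1]
width: 0.0137
grip_force: 39.4
```

```bash
python3 -m jog '{"travel":[[0.05,0,0],[0.1,0,0]],"rot":[[0,0,0],[0,0,0]],"fingers":[0,0]}' 40;python3 -m jog '{"travel":[[0.05,0,0],[0.1,0,0]],"rot":[[0,0,0],[0,0,0]],"fingers":[0,0]}' 40;python3 -m jog '{"travel":[[0.05,0,0],[0.1,0,0]],"rot":[[0,0,0],[0,0,0]],"fingers":[0,0]}' 40
```

```text
t: 21.12
tcp_pos: [0.5497, 0.1877, 0.0236]
orientation: [1.0, -0.016, -0.006, 0.001]
contact_force: [-8.9, 1.1, 1.9]
width: 0.0133
grip_force: 39.5
t: 21.38
tcp_pos: [0.5497, 0.1877, 0.0236]
orientation: [1.0, -0.016, -0.007, 0.001]
contact_force: [-11.0, -0.1, 3.4]
width: 0.0133
grip_force: 39.6
t: 21.62
tcp_pos: [0.5497, 0.1877, 0.0236]
orientation: [1.0, -0.016, -0.008, 0.001]
contact_force: [-12.7, 0.4, 5.2]
width: 0.0138
grip_force: 39.8
```

```bash
python3 -m jog '{"travel":[[-0.2,0,0.05],[-0.4,0,0.1],[-0.5,0,0.13]],"rot":[[0,0,0],[0,0,0],[0,0,0]],"fingers":[0,0,0]}' 40
```

```text
t: 22.0
tcp_pos: [0.5497, 0.1877, 0.0229]
orientation: [1.0, -0.017, -0.003, 0.0]
contact_force: [-5.1, 0.2, 0.3]
width: 0.0134
grip_force: 39.3
```

```bash
python3 -m jog '{"travel":[[0,0,0],[0,0,0],[0,0,0],[0,0,-3],[0,0,-6.8],[0,0,-6.8]],"rot":[[0,0,0],[0,0,0],[0,0,0],[0,0,0],[0,0,0],[0,0,0]],"fingers":[20,40,50,50,50,50]}' 40; python3 g.py t -.046 -.082 .09
```

```text
t: 22.75
tcp_pos: [0.5555, 0.1884, 0.0948]
orientation: [1.0, -0.017, 0.004, -0.001]
contact_force: [-0.8, 0.0, -0.9]
width: 0.043
grip_force: 0.0
target [0.544  0.1065 0.09  ]
t 22.75 pos [0.5555 0.1884 0.0948] F [-0.8  0.  -0.9] w 0.0430 g 0.0 travel [-0.87  8.22  0.45] rot [-0.003 -0.008 -0.   ]
```

```bash
python3 -m jog '{"travel":[[-0.8,5,0],[-0.8,8.1,0],[-0.8,8.1,0],[-0.8,8.1,0]],"rot":[[0,0,0],[0,0,0],[0,0,0],[0,0,0]],"fingers":[50,50,50,50]}' 40; python3 g.py t -.046 -.0815 .021
```

```text
t: 23.25
tcp_pos: [0.5418, 0.1081, 0.0911]
orientation: [1.0, -0.017, -0.0, -0.001]
contact_force: [1.0, 0.7, 0.3]
width: 0.0426
grip_force: 0.0
target [0.544 0.107 0.021]
t 23.25 pos [0.5418 0.1081 0.0911] F [1.  0.7 0.3] w 0.0426 g 0.0 travel [0.23 0.11 7.01] rot [-0.001  0.     0.001]
```

```bash
python3 -m jog '{"travel":[[0.25,0.05,0],[0.25,0.05,3],[0.25,0.05,5.5],[0.25,0.05,7.05],[0.25,0.05,7.05],[0.25,0.05,7.05]],"rot":[[0,0,0],[0,0,0],[0,0,0],[0,0,0],[0,0,0],[0,0,0]],"fingers":[50,50,50,50,50,50]}' 40; python3 g.py t -.046 -.0815 .021
```

```text
t: 24.0
tcp_pos: [0.545, 0.1069, 0.0217]
orientation: [1.0, -0.017, 0.001, -0.0]
contact_force: [-0.5, 0.7, 0.9]
width: 0.0428
grip_force: 0.0
target [0.544 0.107 0.021]
t 24.00 pos [0.545  0.1069 0.0217] F [-0.5  0.7  0.9] w 0.0428 g 0.0 travel [-0.1  -0.01  0.07] rot [-0.001 -0.002  0.001]
```

```bash
python3 -m jog '{"travel":[[0,0,0],[0,0,0],[0,0,0],[0,0,0],[0,0,0]],"rot":[[0,0,0],[0,0,0],[0,0,0],[0,0,0],[0,0,0]],"fingers":[25,12,5,0,0]}' 40; python3 -m jog '{"travel":[[-0.1,0,-0.02],[-0.2,0,-0.02],[-0.3,0,-0.02],[-0.4,0,-0.02],[-0.5,0,-0.02]],"rot":[[0,0,0],[0,0,0],[0,0,0],[0,0,0],[0,0,0]],"fingers":[0,0,0,0,0]}' 40;python3 -m jog '{"travel":[[-0.1,0,0],[-0.2,0,0]],"rot":[[0,0,0],[0,0,0]],"fingers":[0,0]}' 40
```

```text
t: 24.62
tcp_pos: [0.5449, 0.1068, 0.0219]
orientation: [1.0, -0.017, 0.001, -0.0]
contact_force: [-2.0, 0.4, 5.5]
width: 0.0134
grip_force: 39.7
t: 25.25
tcp_pos: [0.5426, 0.1065, 0.0217]
orientation: [1.0, -0.018, 0.004, -0.0]
contact_force: [7.5, -0.3, 0.1]
width: 0.0133
grip_force: 38.9
t: 25.5
tcp_pos: [0.5412, 0.1065, 0.0217]
orientation: [1.0, -0.017, 0.004, -0.0]
contact_force: [7.2, -0.3, -1.3]
width: 0.0135
grip_force: 39.0
```

Strong as well. Finish the draw the same way, then reverse as with the middle one.

```bash
python3 -m jog '{"travel":[[-0.1,0,0],[-0.2,0,0],[-0.3,0,0],[-0.4,0,0]],"rot":[[0,0,0],[0,0,0],[0,0,0],[0,0,0]],"fingers":[0,0,0,0]}' 40;python3 -m jog '{"travel":[[-0.1,0,0],[-0.2,0,0],[-0.3,0,0],[-0.4,0,0],[-0.55,0,0]],"rot":[[0,0,0],[0,0,0],[0,0,0],[0,0,0],[0,0,0]],"fingers":[0,0,0,0,0]}' 40;python3 -m jog '{"travel":[[0.1,0,-0.03],[0.2,0,-0.06],[0.3,0,-0.1],[0.4,0,-0.12],[0.5,0,-0.14],[0.6,0,-0.16]],"rot":[[0,0,0],[0,0,0],[0,0,0],[0,0,0],[0,0,0],[0,0,0]],"fingers":[0,0,0,0,0,0]}' 40;
```

```text
t: 26.0
tcp_pos: [0.5372, 0.1066, 0.0216]
orientation: [1.0, -0.018, 0.004, -0.0]
contact_force: [7.4, -0.5, -0.9]
width: 0.0133
grip_force: 39.0
t: 26.62
tcp_pos: [0.5316, 0.1068, 0.0216]
orientation: [1.0, -0.018, 0.004, -0.0]
contact_force: [6.8, -0.6, -1.5]
width: 0.0135
grip_force: 38.9
t: 27.38
tcp_pos: [0.5316, 0.1067, 0.0224]
orientation: [1.0, -0.017, -0.002, 0.0]
contact_force: [-0.5, -0.1, 0.8]
width: 0.0133
grip_force: 39.2
```

```bash
python3 -m jog '{"travel":[[0.1,0,-0.02],[0.2,0,-0.05],[0.3,0,-0.08]],"rot":[[0,0,0],[0,0,0],[0,0,0]],"fingers":[0,0,0]}' 40;python3 -m jog '{"travel":[[0.1,0,-0.03],[0.2,0,-0.06],[0.3,0,-0.09]],"rot":[[0,0,0],[0,0,0],[0,0,0]],"fingers":[0,0,0]}' 40;python3 -m jog '{"travel":[[0.1,0,-0.01],[0.2,0,-0.02],[0.3,0,-0.03],[0.4,0,-0.04]],"rot":[[0,0,0],[0,0,0],[0,0,0],[0,0,0]],"fingers":[0,0,0,0]}' 40;
```

```text
t: 27.75
tcp_pos: [0.5348, 0.1066, 0.0231]
orientation: [1.0, -0.017, -0.002, 0.0]
contact_force: [-2.5, 0.1, -2.1]
width: 0.0136
grip_force: 39.1
t: 28.12
tcp_pos: [0.535, 0.1065, 0.0236]
orientation: [1.0, -0.017, -0.005, 0.001]
contact_force: [-7.7, -0.2, 0.8]
width: 0.0135
grip_force: 39.3
t: 28.62
tcp_pos: [0.5383, 0.1063, 0.0238]
orientation: [1.0, -0.017, -0.006, 0.001]
contact_force: [-7.7, -0.2, 0.5]
width: 0.0134
grip_force: 39.3
```

```bash
python3 -m jog '{"travel":[[0.1,0,0],[0.2,0,0],[0.3,0,0],[0.4,0,0],[0.5,0,0],[0.6,0,0],[0.7,0,0],[0.75,0,0]],"rot":[[0,0,0],[0,0,0],[0,0,0],[0,0,0],[0,0,0],[0,0,0],[0,0,0],[0,0,0]],"fingers":[0,0,0,0,0,0,0,0]}' 40;python3 -m jog '{"travel":[[0.05,0,0],[0.1,0,0]],"rot":[[0,0,0],[0,0,0]],"fingers":[0,0]}' 40;python3 -m jog '{"travel":[[0.05,0,0],[0.1,0,0]],"rot":[[0,0,0],[0,0,0]],"fingers":[0,0]}' 40
```

```text
t: 29.62
tcp_pos: [0.5459, 0.106, 0.0237]
orientation: [1.0, -0.017, -0.006, 0.001]
contact_force: [-7.4, -0.4, -0.1]
width: 0.0135
grip_force: 39.3
t: 29.88
tcp_pos: [0.5468, 0.1059, 0.0237]
orientation: [1.0, -0.017, -0.006, 0.001]
contact_force: [-7.5, 0.4, -0.4]
width: 0.0133
grip_force: 39.3
t: 30.12
tcp_pos: [0.5475, 0.1059, 0.0237]
orientation: [1.0, -0.017, -0.006, 0.001]
contact_force: [-8.7, -0.0, 0.8]
width: 0.0139
grip_force: 39.3
```

```bash
python3 -m jog '{"travel":[[0.05,0,0],[0.1,0,0]],"rot":[[0,0,0],[0,0,0]],"fingers":[0,0]}' 40;python3 -m jog '{"travel":[[0.05,0,0],[0.1,0,0]],"rot":[[0,0,0],[0,0,0]],"fingers":[0,0]}' 40
```

```text
t: 30.38
tcp_pos: [0.5475, 0.1059, 0.0237]
orientation: [1.0, -0.017, -0.007, 0.001]
contact_force: [-10.8, 1.2, 3.3]
width: 0.0133
grip_force: 39.6
t: 30.62
tcp_pos: [0.5475, 0.1059, 0.0237]
orientation: [1.0, -0.017, -0.008, 0.001]
contact_force: [-12.1, 0.8, 5.3]
width: 0.0132
grip_force: 39.8
```

```bash
python3 -m jog '{"travel":[[-0.2,0,0.05],[-0.4,0,0.1],[-0.5,0,0.13]],"rot":[[0,0,0],[0,0,0],[0,0,0]],"fingers":[0,0,0]}' 40
python3 -m jog '{"travel":[[0,0,0],[0,0,0],[0,0,0],[0,0,-3],[0,0,-8],[0,0,-11],[0,0,-11]],"rot":[[0,0,0],[0,0,0],[0,0,0],[0,0,0],[0,0,0],[0,0,0],[0,0,0]],"fingers":[20,40,50,50,75,75,75]}' 40; python3 g.py t .0135 .0825 .13
```

```text
t: 31.0
tcp_pos: [0.5474, 0.106, 0.023]
orientation: [1.0, -0.017, -0.003, 0.0]
contact_force: [-4.5, -0.5, -0.7]
width: 0.0135
grip_force: 39.2
t: 31.88
tcp_pos: [0.5527, 0.1066, 0.1365]
orientation: [1.0, -0.017, 0.004, -0.001]
contact_force: [0.7, 0.5, -0.3]
width: 0.0638
grip_force: 0.0
target [0.6091 0.2689 0.13  ]
t 31.88 pos [0.5527 0.1066 0.1365] F [ 0.7  0.5 -0.3] w 0.0638 g 0.0 travel [  5.07 -16.41   0.72] rot [-0.002 -0.007  0.   ]
```

```bash
python3 -m jog '{"travel":[[5.1,-5,0],[5.1,-11,0],[5.1,-16.4,0],[5.1,-16.4,0],[5.1,-16.4,0],[5.1,-16.4,0]],"rot":[[0,0,0],[0,0,0],[0,0,0],[0,0,0],[0,0,0],[0,0,0]],"fingers":[75,75,75,75,75,75]}' 40; python3 g.py t .0135 .0825 .018
```

```text
t: 32.62
tcp_pos: [0.6073, 0.2656, 0.1331]
orientation: [1.0, -0.019, -0.0, 0.001]
contact_force: [-0.1, 0.3, -0.1]
width: 0.0639
grip_force: 0.0
target [0.6091 0.2689 0.018 ]
t 32.62 pos [0.6073 0.2656 0.1331] F [-0.1  0.3 -0.1] w 0.0639 g 0.0 travel [ 0.18 -0.36 11.51] rot [ 0.002  0.    -0.003]
```

```bash
python3 -m jog '{"travel":[[0.1,-0.3,3],[0.1,-0.3,6],[0.1,-0.3,8.5],[0.1,-0.3,10.5],[0.1,-0.3,11.5],[0.1,-0.3,11.5],[0.1,-0.3,11.5]],"rot":[[0,0,-0.003],[0,0,-0.003],[0,0,-0.003],[0,0,-0.003],[0,0,-0.003],[0,0,-0.003],[0,0,-0.003]],"fingers":[75,75,75,75,75,75,75]}' 40; python3 g.py t .0135 .0825 .018
python3 - <<'E'
from workcell import env
import cv2,numpy as np
for n in("top","side"): cv2.imwrite(f"pics/{n}5.png",env.grab_frame(n))
a=cv2.imread("pics/top5.png")[145:255,80:225];b=cv2.imread("pics/side5.png")[240:375,150:290]
c=np.hstack([cv2.resize(a,(435,330),interpolation=2),cv2.resize(b,(342,330),interpolation=2)])
cv2.imwrite("pics/c5.png",c)
E
```

```text
t: 33.5
tcp_pos: [0.6088, 0.2717, 0.0197]
orientation: [1.0, -0.016, 0.001, -0.0]
contact_force: [0.2, -0.2, -0.2]
width: 0.0638
grip_force: 0.0
target [0.6091 0.2689 0.018 ]
t 33.50 pos [0.6088 0.2717 0.0197] F [ 0.2 -0.2 -0.2] w 0.0638 g 0.0 travel [0.04 0.28 0.17] rot [-0.001 -0.002  0.003]
```

View pics/c5.png

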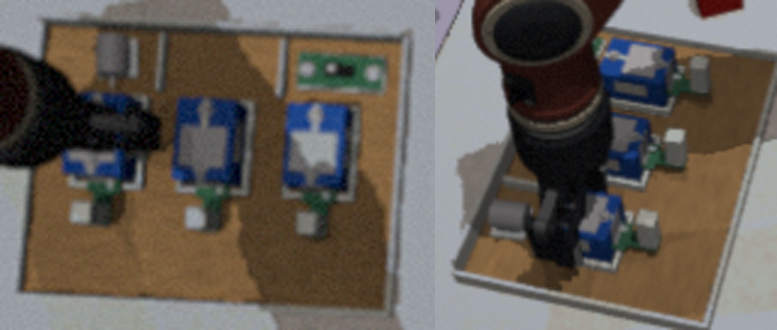

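```bash
python3 -m jog '{"travel":[[0,0.1,0.05],[0,0.2,0.1],[0,0.2,0.1],[0,0.2,0.1],[0,0.2,0.1],[0,0.2,0.1]],"rot":[[0,0,0],[0,0,0],[0,0,0],[0,0,0],[0,0,0],[0,0,0]],"fingers":[75,65,55,45,40,40]}' 50; python3 g.py t .0135 .0825 .018
```

```text
t: 34.35
tcp_pos: [0.6079, 0.2693, 0.0179]
orientation: [1.0, -0.016, -0.0, 0.0]
contact_force: [-1.2, -1.0, 4.3]
width: 0.0432
grip_force: 52.5
target [0.6091 0.2689 0.018 ]
t 34.35 pos [0.6079 0.2693 0.0179] F [-1.2 -1.   4.3] w 0.0432 g 52.5 travel [ 0.12  0.04 -0.01] rot [0.    0.    0.003]
```

```bash
python3 -m jog '{"travel":[[0,0,-0.3],[0,0,-0.8],[0,0,-1.5],[0,0,-2.5],[0,0,-4],[0,0,-6],[0,0,-8.5],[0,0,-10],[0,0,-10]],"rot":[[0,0,0],[0,0,0],[0,0,0],[0,0,0],[0,0,0],[0,0,0],[0,0,0],[0,0,0],[0,0,0]],"fingers":[40,40,40,40,40,40,40,40,40]}' 50; python3 g.py .503 -.278 .13 -.207
python3 - <<'E'
from h import *
import cv2
a=env.grab_frame("top")[175:310,295:410]
cv2.imwrite("pics/c6.png",cv2.resize(a,None,fx=4,fy=4,interpolation=2))
E
```

```text
t: 35.48
tcp_pos: [0.609, 0.2698, 0.1198]
orientation: [1.0, -0.016, 0.002, -0.001]
contact_force: [0.1, 0.6, -3.2]
width: 0.0431
grip_force: 52.1
t 35.48 pos [0.609  0.2698 0.1198] F [ 0.1  0.6 -3.2] w 0.0431 g 52.1 travel [-8.88 55.08 -1.16] rot [-0.002 -0.003  0.176]
```

```bash
python3 - <<'E'
from h import *
import cv2
g=cv2.cvtColor(cv2.imread("pics/top0.png"),6)
m=(cv2.GaussianBlur(g,(3,3),0)<125).astype(np.uint8); m[:, :300]=0;m[:,405:]=0;m[:180]=0;m[298:]=0
cs,_=cv2.findContours(m,0,2);c=max(cs,key=cv2.contourArea);print(cv2.contourArea(c),cv2.minAreaRect(c))
q=cv2.approxPolyDP(c,6,True)[:,0].astype(float);print(q.tolist())
R=np.array([(a*.105,b*.08,.025) for a,b in((1,1),(1,-1),(-1,-1),(-1,1))])
if len(q)==4:
    pr=proj("top",place([.503,-.278,-.2],R));Q=np.array([q[np.argmin(((q-p)**2).sum(1))] for p in pr])
    s,r=fit([("top",R,Q)],[.5,-.28,-.2]);print(s.x,r(s.x).round(1))
E
```

```text
6654.0 ((352.8549499511719, 241.96923828125), (73.45650482177734, 94.2662124633789), 11.976131439208984)
[[328.0, 190.0], [308.0, 278.0], [378.0, 295.0], [396.0, 205.0]]
[ 0.50316617 -0.27576689 -0.21551748] [-0.2 -1.3  0.6 -0.6 -0.1  0.6 -0.3  1. ]
```

```bash
python3 g.py .5196 -.2796 .12 -.212; python3 -m jog '{"travel":[[-0.2,1.5,0],[-0.6,4.5,0],[-1.4,9.5,0],[-2.3,15,0],[-3.2,21,0],[-4.1,27,0],[-4.9,33,0],[-5.6,39,0],[-6.4,45,0],[-6.8,50,0],[-7.1,53.5,0],[-7.2,55.3,0]],"rot":[[0,0,0],[0,0,0.02],[0,0,0.04],[0,0,0.06],[0,0,0.08],[0,0,0.1],[0,0,0.12],[0,0,0.14],[0,0,0.16],[0,0,0.18],[0,0,0.18],[0,0,0.18]],"fingers":[40,40,40,40,40,40,40,40,40,40,40,40]}' 50;python3 -m jog '{"travel":[[0,0,0],[0,0,0]],"rot":[[0,0,0],[0,0,0]],"fingers":[40,40]}' 50; python3 g.py .5196 -.2796 .019 -.212
```

```text
t 35.52 pos [0.608  0.2694 0.1183] F [ 0.2  0.1 -2. ] w 0.0432 g 52.1 travel [-7.13 55.15 -0.21] rot [-0.001 -0.001  0.181]
t: 37.02
tcp_pos: [0.5162, -0.2845, 0.1168]
orientation: [0.994, -0.108, -0.001, 0.001]
contact_force: [-0.5, 0.5, -2.0]
width: 0.0431
grip_force: 52.0
t: 37.28
tcp_pos: [0.5192, -0.2783, 0.1173]
orientation: [0.995, -0.104, -0.0, -0.001]
contact_force: [1.2, 0.6, -2.2]
width: 0.0435
grip_force: 52.0
t 37.27 pos [ 0.5192 -0.2783  0.1173] F [ 1.2  0.6 -2.2] w 0.0435 g 52.0 travel [0.07 0.14 9.83] rot [-0.002  0.001  0.004]
```

```bash
python3 -m jog '{"travel":[[0,0,1.5],[0,0,4],[0,0,6.5],[0,0,8.3],[0,0,9],[0,0,9.3],[0,0,9.3]],"rot":[[0,0,0],[0,0,0],[0,0,0],[0,0,0],[0,0,0],[0,0,0],[0,0,0]],"fingers":[40,40,40,40,40,40,40]}' 50;python3 -m jog '{"travel":[[0,0,0.1],[0,0,0.2]],"rot":[[0,0,0],[0,0,0]],"fingers":[40,40]}' 50;python3 -m jog '{"travel":[[0,0,0.08],[0,0,0.16]],"rot":[[0,0,0],[0,0,0]],"fingers":[40,40]}' 50
```

```text
t: 38.15
tcp_pos: [0.5192, -0.2813, 0.0251]
orientation: [0.994, -0.105, 0.001, 0.0]
contact_force: [0.1, -0.3, -1.9]
width: 0.0426
grip_force: 52.0
t: 38.4
tcp_pos: [0.519, -0.2813, 0.0231]
orientation: [0.994, -0.105, 0.001, 0.0]
contact_force: [0.5, -0.2, -2.2]
width: 0.0432
grip_force: 52.0
t: 38.65
tcp_pos: [0.5188, -0.2811, 0.021]
orientation: [0.994, -0.105, 0.0, -0.0]
contact_force: [-0.5, -0.9, -2.7]
width: 0.0432
grip_force: 52.0
```

```bash
python3 -m jog '{"travel":[[0,0,0.08],[0,0,0.16]],"rot":[[0,0,0],[0,0,0]],"fingers":[40,40]}' 50;python3 -m jog '{"travel":[[0,0,0.06],[0,0,0.1]],"rot":[[0,0,0],[0,0,0]],"fingers":[40,40]}' 50
```

```text
t: 38.9
tcp_pos: [0.5187, -0.2811, 0.0194]
orientation: [0.994, -0.105, -0.0, -0.0]
contact_force: [0.3, 1.5, -2.7]
width: 0.043
grip_force: 52.0
t: 39.15
tcp_pos: [0.5187, -0.2811, 0.0184]
orientation: [0.994, -0.105, -0.0, -0.0]
contact_force: [-0.3, 0.2, -2.6]
width: 0.043
grip_force: 52.0
```

```bash
python3 -m jog '{"travel":[[0,0,0.06]],"rot":[[0,0,0]],"fingers":[40]}' 50;python3 -m jog '{"travel":[[0,0,0.06],[0,0,0.06]],"rot":[[0,0,0],[0,0,0]],"fingers":[40,40]}' 50
```

```text
t: 39.28
tcp_pos: [0.5187, -0.2811, 0.0179]
orientation: [0.994, -0.105, -0.0, -0.0]
contact_force: [-0.9, 0.3, 2.1]
width: 0.0433
grip_force: 52.5
t: 39.52
tcp_pos: [0.5188, -0.2811, 0.0179]
orientation: [0.994, -0.105, 0.0, -0.0]
contact_force: [-1.6, 1.3, 5.0]
width: 0.0429
grip_force: 52.7
```

Seated on the floor. Relax slightly, release, rise and look.

```bash
python3 -m jog '{"travel":[[0,0,-0.05],[0,0,-0.05],[0,0,-0.05],[0,0,-0.05],[0,0,-0.05],[0,0,-3],[0,0,-8],[0,0,-14],[0,0,-17],[0,0,-17]],"rot":[[0,0,0],[0,0,0],[0,0,0],[0,0,0],[0,0,0],[0,0,0],[0,0,0],[0,0,0],[0,0,0],[0,0,0]],"fingers":[45,55,65,70,70,70,70,70,70,70]}' 50
python3 - <<'E'
from workcell import env
import cv2,numpy as np
for n in("top","side"): cv2.imwrite(f"pics/{n}7.png",env.grab_frame(n))
a=cv2.imread("pics/top7.png")[140:320,80:430];b=cv2.imread("pics/side7.png")[80:380,150:400]
c=np.hstack([cv2.resize(a,None,fx=1.3,fy=1.3,interpolation=2)[:234],cv2.resize(a,(1,234))])
im=np.zeros((600,800,3),np.uint8);x=cv2.resize(a,(450,231),interpolation=2);im[:231,:450]=x
y=cv2.resize(b,(350,420),interpolation=2);im[:420,450:800]=y
z=cv2.resize(cv2.imread("pics/top7.png")[145:255,80:225],(450,341),interpolation=2);im[240:581,:450]=z
cv2.imwrite("pics/c7.png",im)
E
```

```text
t: 40.78
tcp_pos: [0.5203, -0.282, 0.1903]
orientation: [0.994, -0.105, 0.003, 0.001]
contact_force: [0.3, 0.5, 0.1]
width: 0.0598
grip_force: 0.0
```

View pics/c7.png

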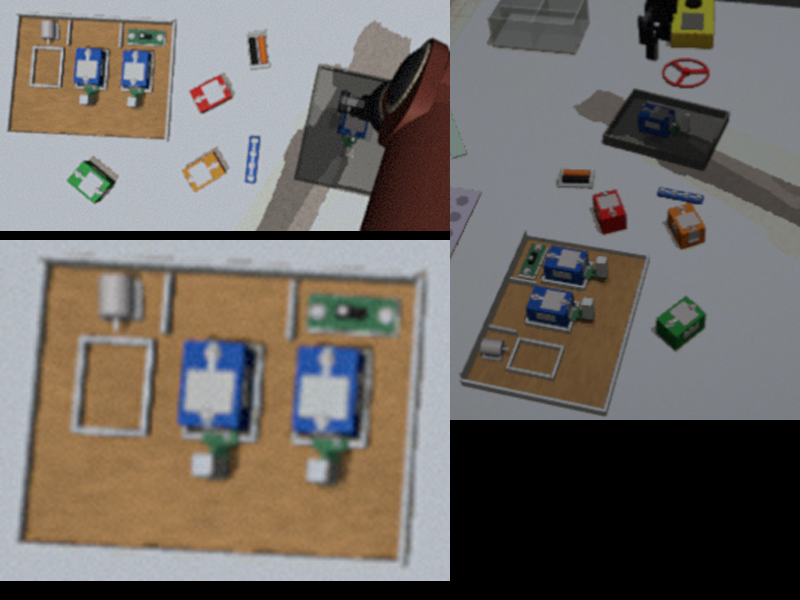

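The left block stands upright in the repair tray with its card in it. The other two sit in their pockets with their cards home, and the bystander parts have not moved.

```bash
python3 -c "
from workcell import env
print(env.job_done())"
```

```text
the job is handed in; nothing more can be done
None
```

The job is done and handed in at about 41 s: the left block had the weak spring (about 2–4 N against about 8 N for the other two) and now stands upright in the repair tray with its card home, though on its first push home that card bound at about 12 N sideways with 16 N downward before I backed off and slid it in.

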